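# Read out the data logger behind the sliding door

## Task

Push open the sliding acrylic door in front of the data logger as far as it goes, take the hand reader from its cork mat and aim it squarely at the middle of the logger's optical port, nose about 6 cm away, holding it still there for two seconds. Then set the reader down on its mat upright and lying along it as before (do not drop it), and slide that door fully shut again. Do not touch the logger with the reader, and do not shift the logger, the battery pack, the sensor cap or the copper ring.

Things in the scene. Friction and masses are not known exactly. Their poses are not given: they have to be found in the camera images.
- shelf: Whitewashed timber shelf bay, fixed, open-topped, 200 (x) x 450 (y) mm, floor 20 mm thick, sides and back up to 110 mm. Origin: centre of underside; front (doors) faces -x; bay centres at y +105 (left) and -105 mm (right). Two clear doors, 208 wide, 6 thick, z 22 to 170 mm, at x -87 (left) and -69 mm (right); shut, each covers its own bay.
- left_door (a joint): Opening of the left door in m: 0 shut, up to 0.185 fully open; it opens by sliding towards the shelf's -y, past the right door. It stays where it is left.
- right_door (a joint): Opening of the right door in m: 0 shut, up to 0.185 fully open; it opens by sliding towards the shelf's +y. It stays where it is left.
- left_door_tab (a point): Centre of the grey push tab standing on the left door's top edge near its outer end: 24 (x) x 12 (y) x 36 (z) mm, z 169 to 205 mm above the bench; axes as the shelf's. Closed: at shelf y +170 mm. Moves with the door.
- right_door_tab (a point): The same tab on the right door. Closed: at shelf y -170 mm.
- logger: Silver data logger, 124 mm wide (y), about 80 mm deep and 120 mm high, standing loose in the left or the right bay (the battery pack is in the other), with a sloping face that looks to its -x and upward; origin at the centre of its underside.
- logger_port (a point): Middle of the optical port: the black round window, 24 mm across, on a white plate in the middle of the logger's sloping face. Its x axis points into the face, square to it (level forward along the logger's x, then 0.6 rad (34 degrees) downward); y is the logger's y.
- reader: Hand reader, 64 mm high, 0.25 kg. Origin on its underside; x along the handle to the head, z up. Grey handle: x -100 to 25 mm, 32 wide, z 30 to 64; heel under its rear: x -97 to -67, z 0 to 34; black head 70 x 52 x 40 mm centred at x 45, z 36, bent 0.6 rad down. Centre of mass near x -5; grip the handle from above near x -20. Lies on the mat, head away from the robot.
- reader_nose (a point): Middle of the glass window in the reader's nose, at x 73.9, y 0, z 16.5 mm of the reader. Its x axis is the line of sight: along the reader's x, 0.6 rad below the level of the handle.
- mat: Brown cork mat, fixed, 200 (x) x 90 (y) x 4 (z) mm; origin at the centre of its underside. The reader lies on it with its x along the mat's x.
- battery: Yellow plastic battery pack with rounded corners, 70 x 110 x 60 mm, loose, in the other bay; origin at the centre of its underside. Leave alone.
- cap: Slate-grey humidity sensor cap, a stack of louvres 76 mm across and 152 mm high, loose on the bench; origin at the centre of its underside. Leave alone.
- rain_ring: Copper rain collector ring, 110 mm across, 35 mm high, lying loose on the bench; origin at the centre of its underside. Leave alone.
Mind the look-alikes: they are no part of the job. Leave any green or yellow look-alike of the reader alone.

How it is judged:
By the outcome, as a careful person would: the job done as asked, in the order asked, and still so for the second after the job is handed in, with the robot touching nothing.
It also fails if it takes over 72 s, if anything falls off the work surface, if the arm or the gripper's body presses on something with over 40 N, if the wrist force passes 120 N, or if a joint passes its speed limit or range.

## Robot

A 6-joint arm with a two-finger parallel gripper is mounted at the origin on the work surface. World frame = base frame: x ahead of the robot, y to its left, z up, the work surface at z = 0. Lengths are in mm, angles in rad, forces in N, time in s.
With the tool pointing down it reaches from about 300 to 875 mm from the base axis. Payload 6.4 kg.
Tool frame: the origin (TCP) lies between the finger pads; the fingertips stand ahead of it and the grasp point (between the pads) lies 5 mm behind it (ctrl.finger_overhang is the z of the fingertips in the tool frame, in mm); z points along the fingers, y is the line along which they close (so a half turn about z gives the same grasp; the last joint's range is limited). The gripper opens to 88 mm and grips with 3 to 60 N. Pads are 18 mm wide; open, the fingers measure 123 mm over their backs; the gripper's body (75 mm by 187 mm) begins 45 mm behind the grasp point.
Start: joints at [-1.405, 0.181, 1.607, -0, 1.354, -0.206], TCP at [208.91, -535.722, 252.714] pointing down, gripper open.
Joint ranges: [-2.99, 2.99], [-0.89, 2.07], [0.3, 2.58], [-1.14, 4.28], [0, 2.63], [-3.12, 3.12]. Speed limits (rad/s): [2.57, 2.57, 3.01, 3.14, 3.14, 3.14].

## Interface

Orientations are given as [roll, pitch, yaw] about the fixed x, y, z axes, in that order (R = Rz(yaw) Ry(pitch) Rx(roll)).
In Python, from workcell import ctrl gives the robot as it stands.
- The arm moves only by the tool step_arm, never from a script. Its argument "increments" is text: rows parted by semicolons, each of 7 numbers parted by spaces: the shift along the tool's x, y, z scaled (see below), then the turn, a rotation vector about the tool's x, y, z scaled (see below), then the opening in per cent of the stroke, from 0 (shut) to 100 (fully open). A call has 1 to 12 rows; each row is the pose to reach, as a shift and turn from the pose commanded when the call began, along the tool's axes at that moment; what a row does not reach only later rows make up. The controller multiplies each number of a shift by 0.3 m and each number of a turn by 60 degrees. A row lasts 1/10 s, in which the tool goes at most 50 mm and 8.59 degrees, less where a joint would pass 70% of its speed; a pose out of reach is approached as far as the arm can. A call with a number of a shift or a turn outside -1 to 1 is refused whole. A call with a gripper value outside its range is refused whole. The fingers move at their own pace and stop on an object; "grip_force" is the grip in N (left out, the last holds). Time passes only in rows, so rows that repeat a pose let the fingers close. It gives the time, the measured TCP pose, the force, the opening and the grip force at its end, in the units of the state.
- ctrl.get_state(): the state, without advancing time (a new reading comes with each control period).
- ctrl.read_camera(name): name is "side" or "top"; returns a dict with "pixels" (400x640x3 uint8, blue, green, red), "K" (3x3 intrinsics, pixels), "world_to_cam" (4x4, takes a point from world to camera coordinates). Camera axes: x right, y down, z forward; pixel columns grow to the right and rows downward; lengths in mm; the calibration is good to about 2 mm. A picture is of the moment at which its call begins. There is no depth.
- ctrl.close_job(): hands the job in; it is judged then, once.
The state is a dict: "t": time; "q": joint angles; "joint_velocities": joint speeds; "joint_torque": joint torques, N m; "eef_pos": TCP position; "orientation": TCP orientation; "ft_force": force on the tool from outside, world axes, zero at the start; "torque": the same for the moment, N m; "opening": finger opening in mm; "gripper_force": force on a finger pad.
Only numpy, scipy, OpenCV 4.12 (cv2) and the standard library are available. Lean on these libraries where they do the work, as an engineer would, in place of code of your own. Each camera call takes 0.05 s, during which the arm holds its last target. There are 200 camera calls.

## Working session

There is one attempt and no reset: what is moved stays moved. The work goes in short steps, Python scripts to look and compute and a tool call to move; the robot and the scene stay as the last step left them, time stands still between calls to the robot, and variables do not carry over. Pictures are saved under pics/ and viewed, at most 11 in all, crops included, and the job is handed in when it is done.

Besides the shell and the picture viewer there is one more tool, called after "Call:" as name(argument=value, ...) on one line, values as JSON. step_arm: Moves the arm, as the interface text tells. Shifts and turns lie within -1 to 1; 1 stands for 0.3 m of shift or 60 degrees of turn. Its arguments: {"type":"object","properties":{"increments":{"type":"string"},"grip_force":{"type":"number"}},"required":["increments"]}

```bash
mkdir -p pics; ls; python3 - <<'E'
from workcell import ctrl
import cv2,numpy as np
np.set_printoptions(precision=4,suppress=True)
for n in("side","top"):
    d=ctrl.read_camera(n); cv2.imwrite(f"pics/{n}0.png",d["pixels"]); print(n,d["K"].tolist(),d["world_to_cam"])
    np.savez(f"{n}.npz",**d)
s=ctrl.get_state();print(s,ctrl.finger_overhang)
E
```

```text
pics
side [[438.6697631118726, 0.0, 313.05570348930723], [0.0, 438.6697631118726, 197.62483046280272], [0.0, 0.0, 1.0]] [[  -0.9991   -0.0383   -0.0152  606.6771]
 [  -0.0118    0.619    -0.7853   57.729 ]
 [   0.0395   -0.7845   -0.6189 1231.3288]
 [   0.        0.        0.        1.    ]]
top [[435.9379499884011, 0.0, 317.03202733007544], [0.0, 435.9379499884011, 196.3813513524765], [0.0, 0.0, 1.0]] [[  -0.0095   -0.9994   -0.0337  134.7473]
 [  -0.9912    0.0138   -0.132   595.082 ]
 [   0.1323    0.0321   -0.9907 1165.8328]
 [   0.        0.        0.        1.    ]]
{'t': 0.1, 'q': array([-1.4053,  0.1814,  1.6079,  0.    ,  1.3538, -0.2063]), 'joint_velocities': array([ 0.0016, -0.002 , -0.0015,  0.0005,  0.0006,  0.0003]), 'joint_torque': array([ -0.0003, -43.4822, -34.2695,   0.0705,   0.0341,  -0.    ]), 'eef_pos': array([ 208.8267, -535.2591,  251.9378]), 'orientation': array([-3.1401, -0.0003,  0.3718]), 'ft_force': array([ 0.7831,  0.0231, -0.7441]), 'torque': array([-0.0035, -0.0171,  0.0123]), 'gripper_force': 0.0, 'opening': 88.23568641031942} 14.0
```

View pics/side0.png

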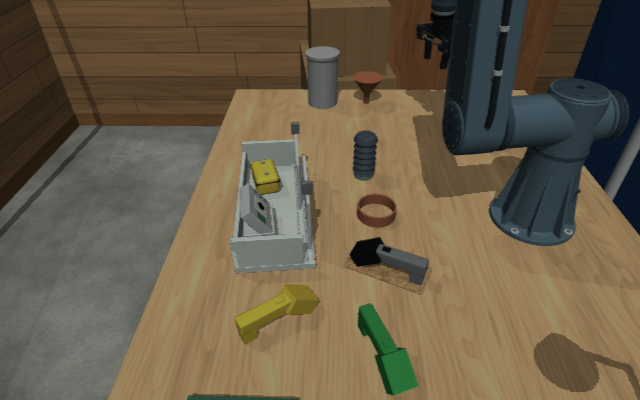

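View pics/top0.png

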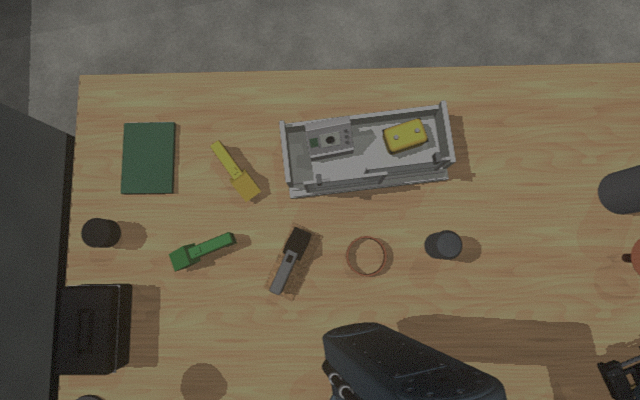

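```bash
python3 - <<'E'
import cv2,numpy as np
a=cv2.imread("pics/side0.png")[100:290,220:440]; b=cv2.imread("pics/top0.png")[90:310,250:480]
a=cv2.resize(a,(800,691),interpolation=3)[:600]; b=cv2.resize(b,(627,600),interpolation=3)
cv2.imwrite("pics/side0c.png",cv2.resize(a,(640,480)));cv2.imwrite("pics/top0c.png",b)
E
```

```text
(no output)
```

View pics/side0c.png

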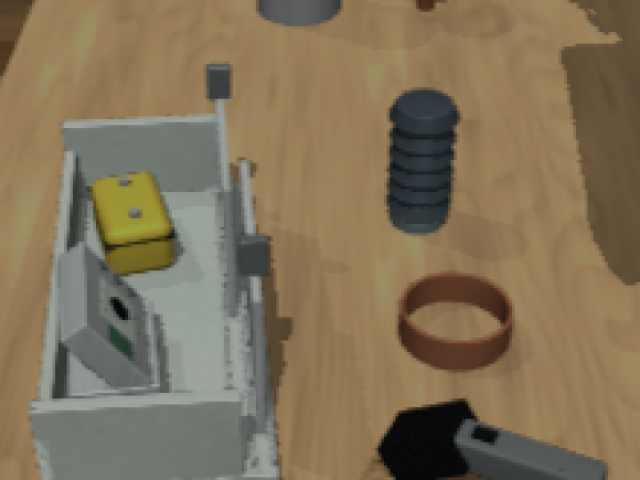

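View pics/top0c.png

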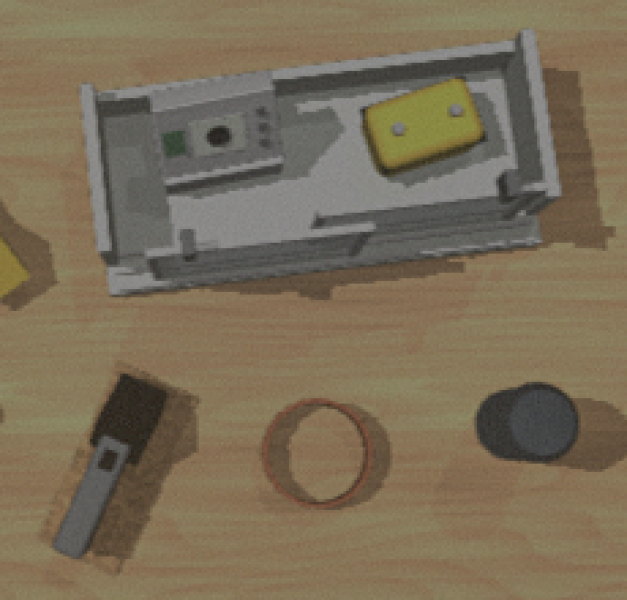

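```bash
cat > h.py <<'E'
import numpy as np,cv2
np.set_printoptions(precision=4,suppress=True)
def cam(n):
    d=np.load(f"{n}.npz"); return d["K"],d["world_to_cam"]
def ray(n,u,v):
    K,T=cam(n); R=T[:3,:3]; return -R.T@T[:3,3], R.T@np.linalg.solve(K,[u,v,1.])
def plane(n,u,v,z):
    o,d=ray(n,u,v); return o+d*(z-o[2])/d[2]
def tri(a,b):  # top px, side px
    o1,d1=ray("top",*a);o2,d2=ray("side",*b)
    s=np.linalg.lstsq(np.c_[d1,-d2],o2-o1,rcond=None)[0]
    p,q=o1+s[0]*d1,o2+s[1]*d2
    return (p+q)/2,np.linalg.norm(p-q)
def proj(n,p):
    K,T=cam(n); c=K@(T[:3,:3]@p+T[:3,3]); return c[:2]/c[2]
E
python3 - <<'E'
from h import *
T=lambda u,v:(250+u/2.727,90+v/2.727)
S=lambda u,v:(220+u/2.909,100+v/2.909)
print("ltab",tri(T(188,243),S(254,245)),plane("top",*T(188,237),205),plane("side",*S(254,240),205))
print("rtab",tri(T(510,183),S(218,75)),plane("top",*T(510,176),205),plane("side",*S(218,68),205))
print("port",tri(T(219,137),S(120,308)))
for n,p in dict(BL=(87,87),BR=(527,32),FL=(103,262),FR=(550,190)).items(): print(n,plane("top",*T(*p),110))
for p in ((112,294),(540,240)): print("floor",plane("top",*T(*p),20))
im=np.load("top.npz")["pixels"]; hsv=cv2.cvtColor(im,cv2.COLOR_BGR2HSV)
roi=np.zeros(im.shape[:2],np.uint8);roi[220:305,262:325]=255
g=((hsv[...,1]<45)&(hsv[...,2]>70)&(roi>0)).astype(np.uint8)
n,l,st,c=cv2.connectedComponentsWithStats(g);k=1+np.argmax(st[1:,4]);print(st[k])
ys,xs=np.where(l==k);P=np.array([plane("top",x,y,64)[:2] for x,y in zip(xs,ys)],np.float32)
r=cv2.minAreaRect(P);print("handle",r,cv2.boxPoints(r))
b=((hsv[...,2]<50)&(roi>0)).astype(np.uint8)
n,l,st,c=cv2.connectedComponentsWithStats(b);k=1+np.argmax(st[1:,4]);print("head",st[k],plane("top",*c[k],45))
for p in ((118,362),(200,395),(120,575),(38,540)): print("mat",plane("top",*T(*p),4))
E
```

```text
ltab (array([615.5225, 117.8147, 198.1491]), np.float64(4.550833138164583)) [622.0036 117.4443 205.    ] [612.9708 120.9203 205.    ]
rtab (array([ 665.3967, -168.3321,  196.0088]), np.float64(4.703255633297174)) [ 672.0978 -166.6037  205.    ] [ 662.4969 -165.1491  205.    ]
port (array([736.7411,  88.9026, 106.0196]), np.float64(3.242736733375583))
BL [790.1853 217.8579 110.    ]
BR [ 837.0401 -213.0949  110.    ]
FL [615.8701 202.1892 110.    ]
FR [ 679.3751 -227.4827  110.    ]
floor [596.4694 201.8911  20.    ]
floor [ 646.42   -239.9244   20.    ]
[270 250  27  45 454]
handle ((392.619140625, 219.55084228515625), (30.165878295898438, 119.39393615722656), 65.87411499023438) [[331.9717 230.1861]
 [440.9365 181.3847]
 [453.2666 208.9156]
 [344.3018 257.717 ]]
head [284 228  27  32 286] [471.9688 180.7913  45.    ]
mat [527.0696 197.2232   4.    ]
mat [491.8707 112.2207   4.    ]
mat [310.2138 195.6722   4.    ]
mat [345.7349 279.6963   4.    ]
```

```bash
cat >> h.py <<'E'
from scipy.spatial.transform import Rotation as Ro
def inc(p,yaw,frm=None):
    """scaled increments to TCP p (mm), tool down with yaw"""
    from workcell import ctrl
    s=ctrl.get_state(); p0,o=frm or (s["eef_pos"],s["orientation"])
    R=Ro.from_euler("xyz",o); G=Ro.from_euler("xyz",[np.pi,0,yaw])
    sh=R.inv().apply(np.array(p)-p0)/300; t=(R.inv()*G).as_rotvec()/np.radians(60)
    print(f"t={s['t']:.1f} inc",sh.round(4),t.round(4),"F",s["ft_force"].round(1)); return sh,t
E
python3 - <<'E'
from h import *
a=inc((410,-300,252),1.0);b=inc((530,-80,252),1.683,([410,-300,252],[np.pi,0,1.0]));inc((614.7,156.3,252),1.683,([530,-80,252],[np.pi,0,1.683]))
E
```

```text
t=0.1 inc [ 0.9097 -0.487   0.0008] [-0.0013 -0.0007 -0.5999] F [ 0.8  0.  -0.7]
t=0.1 inc [ 0.8332 -0.0596 -0.    ] [ 0.      0.     -0.6522] F [ 0.8  0.  -0.7]
t=0.1 inc [0.7511 0.3688 0.    ] [0. 0. 0.] F [ 0.8  0.  -0.7]
```

Call:
step_arm(increments="0.91 -0.487 0 -0.001 0 -0.6 0;0.91 -0.487 0 -0.001 0 -0.6 0;0.91 -0.487 0 -0.001 0 -0.6 0;0.91 -0.487 0 -0.001 0 -0.6 0;0.91 -0.487 0 -0.001 0 -0.6 0;0.91 -0.487 0 -0.001 0 -0.6 0;0.91 -0.487 0 -0.001 0 -0.6 0")

```text
t: 0.8
eef_pos: [412.4, -296.4, 252.5]
orientation: [3.141, -0.001, 1.005]
ft_force: [0.1, 0.2, -0.2]
opening: 34.2
gripper_force: 0.0
```

Call:
step_arm(increments="0.83 -0.06 0 0 0 -0.652 0;0.83 -0.06 0 0 0 -0.652 0;0.83 -0.06 0 0 0 -0.652 0;0.83 -0.06 0 0 0 -0.652 0;0.83 -0.06 0 0 0 -0.652 0;0.83 -0.06 0 0 0 -0.652 0")

```text
t: 1.4
eef_pos: [531.0, -76.8, 252.3]
orientation: [3.141, -0.001, 1.691]
ft_force: [0.0, -0.1, 0.1]
opening: 0.5
gripper_force: 0.0
```

Call:
step_arm(increments="0.75 0.37 0 0 0 0 0;0.75 0.37 0 0 0 0 0;0.75 0.37 0 0 0 0 0;0.75 0.37 0 0 0 0 0;0.75 0.37 0 0 0 0 0;0.75 0.37 0 0 0 0 0;0.75 0.37 0 0 0 0 0")

```text
t: 2.1
eef_pos: [614.6, 154.5, 251.6]
orientation: [-3.141, 0.002, 1.684]
ft_force: [-0.4, -0.8, -0.1]
opening: 0.7
gripper_force: 0.0
```

```bash
python3 - <<'E'
from h import *
from workcell import ctrl
print(ctrl.get_state()["eef_pos"],ctrl.get_state()["opening"])
inc((614.7,156.3,197),1.683)
E
```

```text
[614.6128 154.5469 251.5735] 0.6517629028939204
t=2.1 inc [0.0061 0.0011 0.1819] [-0.001   0.0015  0.0007] F [-0.4 -0.8 -0.1]
```

Call:
step_arm(increments="0.006 0 0.18 0 0 0 0;0.006 0 0.18 0 0 0 0;0.006 0 0.18 0 0 0 0")

```text
t: 2.4
eef_pos: [613.2, 154.6, 197.0]
orientation: [-3.137, 0.001, 1.681]
ft_force: [-0.6, 0.5, 0.6]
opening: 1.0
gripper_force: 0.0
```

Call:
step_arm(increments="-0.06 0 0 0 0 0 0;-0.1 0 0 0 0 0 0;-0.14 0 0 0 0 0 0;-0.19 0 0 0 0 0 0;-0.24 0 0 0 0 0 0;-0.29 0 0 0 0 0 0;-0.34 0 0 0 0 0 0;-0.39 0 0 0 0 0 0;-0.44 0 0 0 0 0 0;-0.49 0 0 0 0 0 0;-0.54 0 0 0 0 0 0;-0.54 0 0 0 0 0 0")

```text
t: 3.6
eef_pos: [632.7, -7.0, 198.3]
orientation: [3.142, 0.002, 1.681]
ft_force: [1.2, 0.2, 0.8]
opening: 0.5
gripper_force: 0.0
```

Call:
step_arm(increments="-0.015 0 0 0 0 0 0;-0.03 0 0 0 0 0 0;-0.045 0 0 0 0 0 0;-0.055 0 0 0 0 0 0;-0.055 0 0 0 0 0 0")

```text
t: 4.1
eef_pos: [633.5, -15.8, 198.2]
orientation: [-3.141, -0.007, 1.685]
ft_force: [-2.7, 17.6, 3.4]
opening: 0.2
gripper_force: 8.6
```

```bash
python3 - <<'E'
from h import *
from workcell import ctrl
print(ctrl.get_state())
d=ctrl.read_camera("side"); np.savez("side1.npz",**d);cv2.imwrite("pics/s1.png",cv2.resize(d["pixels"][110:260,220:420],(800,600),interpolation=3))
E
```

```text
{'t': 4.1, 'q': array([-0.2152,  0.3594,  1.4989,  0.007 ,  1.2865, -0.3312]), 'joint_velocities': array([ 0.0059, -0.0006,  0.0007, -0.0105, -0.0042,  0.0039]), 'joint_torque': array([-11.0704, -50.0151, -35.2395,  -4.4798,  -1.8251,  -0.1713]), 'eef_pos': array([633.5404, -15.8268, 198.2428]), 'orientation': array([-3.1407, -0.0074,  1.6848]), 'ft_force': array([-2.711 , 17.5865,  3.4411]), 'torque': array([ 2.5121,  0.3313, -0.1088]), 'gripper_force': 8.635740280151367, 'opening': 0.24622424897181622}
```

View pics/s1.png

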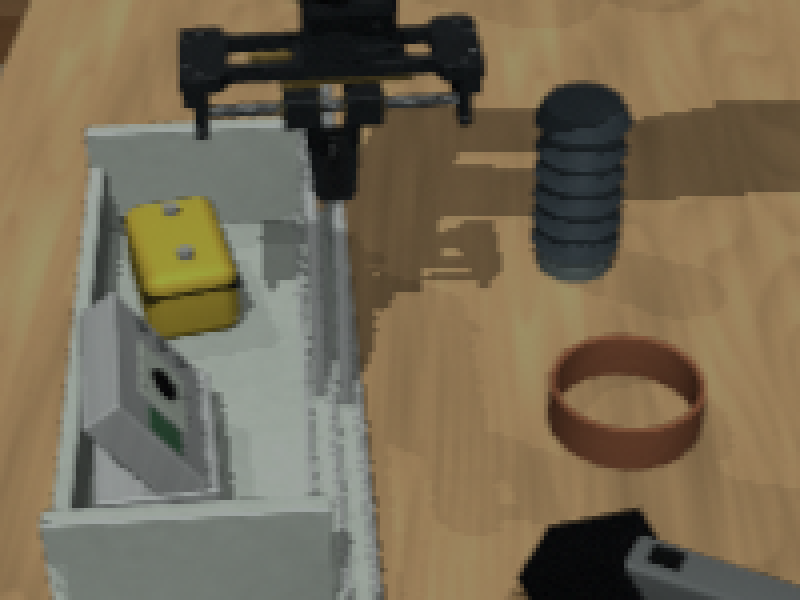

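Call:
step_arm(increments="0.03 0 0 0 0 0 0;0.05 0 -0.3 0 0 0 0;0.05 0 -0.3 0 0 0 0;0.05 0 -0.3 0 0 0 0")

```text
t: 4.55
eef_pos: [635.8, -6.0, 296.3]
orientation: [3.129, 0.005, 1.684]
ft_force: [0.2, 0.5, 0.2]
opening: 0.5
gripper_force: 0.0
```

```bash
python3 - <<'E'
from h import *
im=np.load("top.npz")["pixels"]
c=im[105:175,285:375]; cv2.imwrite("pics/lg.png",cv2.resize(cv2.convertScaleAbs(c,alpha=1.5),None,fx=8,fy=8,interpolation=cv2.INTER_CUBIC))
for n,f,(r0,r1,c0,c1) in (("top","top.npz",(130,152,318,342)),("side","side1.npz",(195,212,252,270))):
    g=cv2.cvtColor(np.load(f)["pixels"],cv2.COLOR_BGR2GRAY)[r0:r1,c0:c1]
    m=(g<55).astype(np.uint8);k,l,st,ce=cv2.connectedComponentsWithStats(m); print(n,[(st[i].tolist(),(ce[i]+[c0,r0]).round(2)) for i in range(1,k) if st[i,4]>8])
E
```

```text
top [([8, 7, 8, 6, 39], array([329.74, 139.44]))]
side [([6, 7, 6, 8, 26], array([260.69, 205.65]))]
```

View pics/lg.png

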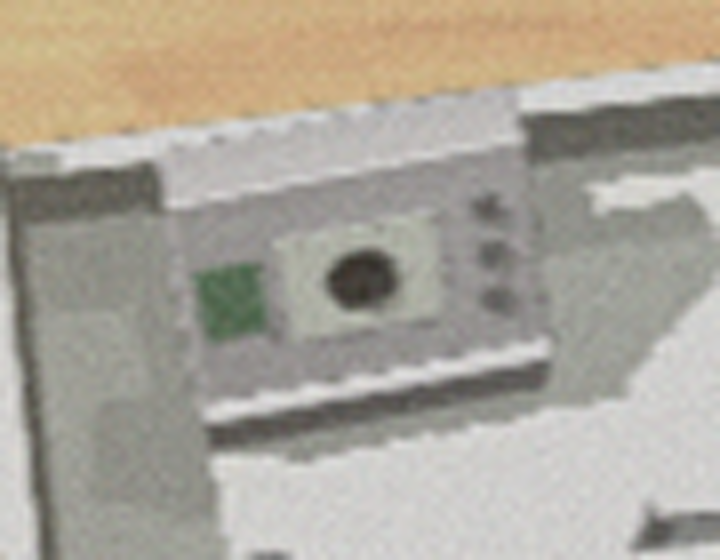

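```bash
python3 - <<'E'
from h import *
L=lambda u,v:(285+u/8-.5,105+v/8-.5)
def yw(a,b,z):
    p,q=plane("top",*L(*a),z),plane("top",*L(*b),z); d=p-q
    print(p[:2],q[:2],np.hypot(*d[:2]),"yaw",np.arctan2(-d[0],d[1]))
yw((170,208),(525,143),140);yw((205,420),(550,348),55);yw((210,443),(548,388),22);yw((275,240),(440,212),110);yw((290,337),(440,315),100)
print(tri((329.74,139.44),(260.69,205.65)))
# line fits on strong edges: column-wise max vertical gradient
g=cv2.GaussianBlur(cv2.cvtColor(np.load("top.npz")["pixels"],cv2.COLOR_BGR2GRAY),(0,0),1).astype(float)
for (x0,x1,a,b,z,sg) in ((309,349,(170,208),(525,143),140,-1),(313,352,(205,410),(550,340),57,1),(313,352,(207,428),(549,360),50,-1)):
    A,B=L(*a),L(*b);pts=[]
    for x in range(x0,x1):
        y=A[1]+(B[1]-A[1])*(x-A[0])/(B[0]-A[0]); r=np.arange(int(round(y))-2,int(round(y))+4)
        w=np.clip(sg*(g[r+1,x]-g[r-1,x]),0,None)**2; 
        if w.sum()>0: pts.append(plane("top",x,(w*r).sum()/w.sum(),z)[:2])
    v=cv2.fitLine(np.float32(pts),cv2.DIST_HUBER,0,.01,.01).ravel(); d=v[:2]*np.sign(v[1]); print("fit yaw",np.arctan2(-d[0],d[1]),v)
E
```

```text
[756.4969 152.272 ] [775.9829  36.8599] 117.0455816172719 yaw 0.16726108152155572
[705.321  145.4746] [728.7553  25.6065] 122.13729814459221 yaw 0.19306540980259315
[704.4171 145.3293] [722.3469  24.8452] 121.8109272352739 yaw 0.14773014438295937
[753.5959 119.0836] [762.1324  64.1008] 55.64143833716799 yaw 0.15402761237566945
[722.9602 114.6675] [729.5923  64.4562] 50.64740287084427 yaw 0.13132381533084828
(array([738.1002,  90.3865, 108.0554]), np.float64(3.832247767616409))
fit yaw 0.1751389 [  0.1742  -0.9847 763.997  104.7908]
fit yaw 0.18272838 [  0.1817  -0.9834 723.2989  81.2538]
fit yaw 0.17749126 [  0.1766  -0.9843 715.332   83.5716]
```

```bash
python3 - <<'E'
from h import *
inc((410,211,140),2.714)
E
```

```text
t=4.5 inc [ 0.8062 -0.6727  0.5087] [ 0.0081  0.0105 -0.9837] F [0.2 0.5 0.2]
```

Call:
step_arm(increments="0.8 -0.67 0.3 0.008 0.01 -0.98 100;0.8 -0.67 0.3 0.008 0.01 -0.98 100;0.8 -0.67 0.3 0.008 0.01 -0.98 100;0.8 -0.67 0.3 0.008 0.01 -0.98 100;0.8 -0.67 0.3 0.008 0.01 -0.98 100;0.8 -0.67 0.3 0.008 0.01 -0.98 100;0.806 -0.673 0.5 0.008 0.01 -0.98 100;0.806 -0.673 0.5 0.008 0.01 -0.98 100;0.806 -0.673 0.5 0.008 0.01 -0.98 100;0.806 -0.673 0.5 0.008 0.01 -0.98 100;0.806 -0.673 0.5 0.008 0.01 -0.98 100")

```text
t: 5.65
eef_pos: [407.0, 211.6, 139.9]
orientation: [-3.141, -0.009, 2.708]
ft_force: [0.8, -0.1, 0.2]
opening: 86.1
gripper_force: 0.0
```

```bash
python3 - <<'E'
from h import *
from workcell import ctrl
inc((410,211,49),2.714); print(ctrl.get_state()["opening"])
d=ctrl.read_camera("side"); np.savez("side2.npz",**d);cv2.imwrite("pics/s2.png",cv2.resize(d["pixels"][160:310,330:480],(600,600),interpolation=3))
E
```

```text
t=5.7 inc [-0.0127  0.0028  0.3028] [-0.0008 -0.0087 -0.0055] F [ 0.8 -0.1  0.2]
86.06363436545884
```

View pics/s2.png

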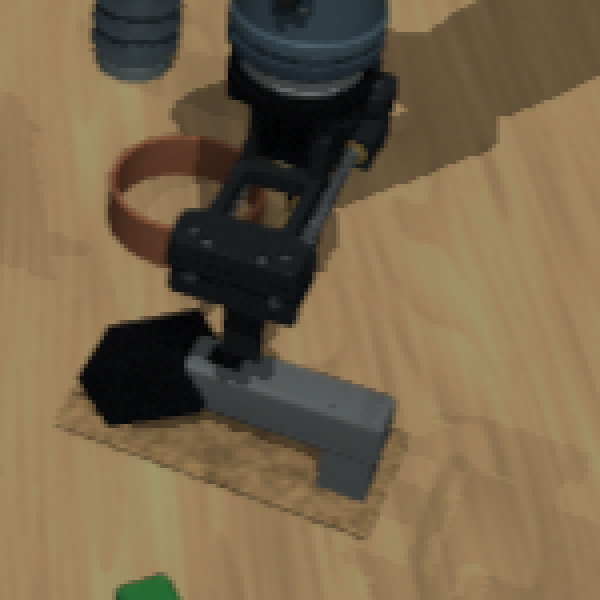

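Call:
step_arm(increments="-0.012 0.003 0.15 0 -0.009 -0.005 100;-0.012 0.003 0.25 0 -0.009 -0.005 100;-0.012 0.003 0.3 0 -0.009 -0.005 100;-0.012 0.003 0.302 0 -0.009 -0.005 100;-0.012 0.003 0.302 0 -0.009 -0.005 100")

```text
t: 6.2
eef_pos: [409.0, 211.2, 48.6]
orientation: [-3.14, -0.001, 2.714]
ft_force: [0.1, 0.2, 0.1]
opening: 88.3
gripper_force: 0.0
```

Call:
step_arm(increments="0 0 0 0 0 0 20;0 0 0 0 0 0 20;0 0 0 0 0 0 20;0 0 0 0 0 0 20;0 0 0 0 0 0 20;0 0 0 0 0 0 20;0 0 0 0 0 0 20;0 0 0 0 0 0 20", grip_force=30)

```text
t: 7.0
eef_pos: [407.7, 211.3, 47.6]
orientation: [-3.139, -0.002, 2.714]
ft_force: [-0.5, 0.0, 0.2]
opening: 31.8
gripper_force: 30.0
```

```bash
cat >> h.py <<'E'
def aim(P,psi,d,xg=-21,zg=44):
    ax=np.array([np.cos(.6)*np.cos(psi),np.cos(.6)*np.sin(psi),-np.sin(.6)])
    Rz=Ro.from_euler("z",psi); return P-d*ax+Rz.apply([xg-73.9,0,zg-16.5])
E
python3 - <<'E'
from h import *
P=np.array([738,90.4,107.5])
for d in(130,60): print(aim(P,.175,d))
a=aim(P,.175,120); st=[408.5,211.2,48.2]
inc((408,211,215),2.714); inc(a,.175+np.pi,([408,211,215],[np.pi,0,2.714]))
E
```

```text
[538.8946  55.1964 208.4035]
[595.7857  65.2553 168.8785]
t=7.0 inc [-0.     -0.002  -0.5579] [-0.0025 -0.0023  0.0005] F [-0.5  0.   0.2]
t=7.0 inc [-0.6351 -0.2761  0.0408] [ 0.      0.     -0.5754] F [-0.5  0.   0.2]
```

Call:
step_arm(increments="0 0 -0.05 0 0 0 20;0 0 -0.15 0 0 0 20;0 0 -0.28 0 0 0 20;0 0 -0.42 0 0 0 20;0 0 -0.55 0 0 0 20;0 0 -0.56 0 0 0 20")

```text
t: 7.6
eef_pos: [411.0, 212.3, 220.5]
orientation: [3.139, 0.005, 2.715]
ft_force: [0.6, 0.4, -3.0]
opening: 31.6
gripper_force: 30.0
```

Call:
step_arm(increments="-0.06 -0.03 0 0 0 -0.06 20;-0.12 -0.05 0.01 0 0 -0.12 20;-0.2 -0.09 0.01 0 0 -0.18 20;-0.28 -0.12 0.02 0 0 -0.25 20;-0.36 -0.15 0.02 0 0 -0.32 20;-0.44 -0.19 0.03 0 0 -0.4 20;-0.52 -0.22 0.03 0 0 -0.47 20;-0.58 -0.25 0.04 0 0 -0.53 20;-0.635 -0.276 0.04 0 0 -0.575 20;-0.635 -0.276 0.04 0 0 -0.575 20;-0.635 -0.276 0.04 0 0 -0.575 20")

```text
t: 8.7
eef_pos: [546.2, 57.3, 201.6]
orientation: [3.141, -0.007, -2.968]
ft_force: [-0.3, 0.6, -2.4]
opening: 31.8
gripper_force: 30.0
```

```bash
python3 - <<'E'
from h import *
from workcell import ctrl
s=ctrl.get_state();print(s["eef_pos"],s["orientation"],s["opening"])
ims=[]
for n,(r0,r1,c0,c1) in (("side",(130,255,220,387)),("top",(100,225,270,437))):
    d=ctrl.read_camera(n); np.savez(f"{n}3.npz",**d); ims.append(cv2.resize(cv2.convertScaleAbs(d["pixels"][r0:r1,c0:c1],alpha=1.4),None,fx=2.39*1.9/1.9,fy=2.39,interpolation=3))
cv2.imwrite("pics/st3.png",np.hstack(ims)); print(ims[0].shape)
E
```

```text
[546.1892  57.3226 201.5626] [ 3.1411 -0.0065 -2.9685] 31.761917793942622
(299, 399, 3)
```

View pics/st3.png

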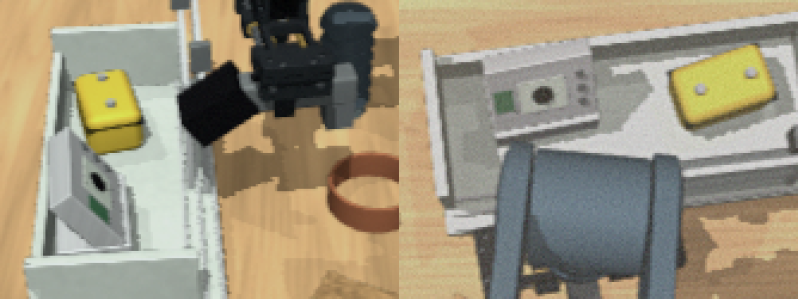

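```bash
python3 - <<'E'
from h import *
im=np.load("side3.npz")["pixels"]; g=cv2.cvtColor(im,cv2.COLOR_BGR2GRAY)
m=(g<32).astype(np.uint8); m[:, :290]=0; m[:,329:]=0; m[:154]=0;m[193:]=0
k,l,st,ce=cv2.connectedComponentsWithStats(m);i=1+np.argmax(st[1:,4]);cs=cv2.findContours((l==i).astype(np.uint8),0,2)[0][0]
print(st[i],cv2.approxPolyDP(cs,2.5,True)[:,0].tolist())
tcp=np.array([546.2,57.3,201.6]); psi=.173; Rz=Ro.from_euler("z",psi)
org=tcp-Rz.apply([-21,0,44])
R=Rz*Ro.from_euler("y",.6)
c=Rz.apply([45,0,36])+org
for nm,o in dict(noseTopNear=(35,26,20),noseBotNear=(35,26,-20),backTopNear=(-35,26,20),backBotNear=(-35,26,-20),noseTopFar=(35,-26,20)).items(): print(nm,proj("side",c+R.apply(o)))
E
```

```text
[295 156  33  35 678] [[316, 156], [295, 170], [296, 181], [304, 190], [327, 177]]
noseTopNear [294.0679 182.4174]
noseBotNear [303.7384 192.3739]
backTopNear [317.5966 166.747 ]
backBotNear [326.939  177.2137]
noseTopFar [291.9848 170.2936]
```

```bash
python3 - <<'E'
from h import *
P=np.array([738.1,90.4,108.05]); print(proj("side",P),proj("top",P))
d=.5
for ax in np.eye(3): print(proj("side",P+10*ax)-proj("side",P),proj("top",P+10*ax)-proj("top",P))
# remeasure the port in new pictures
for n,(r0,r1,c0,c1) in (("top3",(130,152,318,342)),("side3",(195,212,252,270)),("side",(195,212,252,270)),("side2",(195,212,252,270))):
    g=255.-cv2.cvtColor(np.load(n+".npz")["pixels"],cv2.COLOR_BGR2GRAY)[r0:r1,c0:c1]
    m=(g>200).astype(np.uint8);k,l,st,ce=cv2.connectedComponentsWithStats(m); print(n,[(st[i].tolist(),(ce[i]+[c0,r0]).round(2)) for i in range(1,k) if st[i,4]>8])
E
```

```text
[259.9546 205.4893] [329.7352 140.1673]
[-3.8838 -0.0488] [-0.05   -3.6585]
[-0.5245  2.4909] [-3.7603  0.0675]
[-0.3541 -3.0418] [-0.0182 -0.9849]
top3 [([8, 7, 8, 6, 37], array([329.76, 139.41]))]
side3 [([6, 7, 6, 8, 26], array([260.69, 205.65]))]
side [([6, 7, 6, 8, 26], array([260.69, 205.65]))]
side2 [([6, 7, 6, 8, 26], array([260.69, 205.65]))]
```

```bash
python3 - <<'E'
from h import *
P=np.array([739.5,90.5,105])
a=aim(P,.175,60);print(a,aim(P,.175,120)); inc(a,.175-np.pi)
E
```

```text
[597.2857  65.3553 166.3785] [548.5219  56.7334 200.2571]
t=8.8 inc [-0.1726 -0.0052  0.119 ] [ 0.0001 -0.0051 -0.0003] F [-0.  -0.2 -1.9]
```

Call:
step_arm(increments="-0.03 -0.005 0.02 0 -0.005 0 20;-0.06 -0.005 0.042 0 -0.005 0 20;-0.09 -0.005 0.062 0 -0.005 0 20;-0.12 -0.005 0.083 0 -0.005 0 20;-0.15 -0.005 0.104 0 -0.005 0 20;-0.165 -0.005 0.114 0 -0.005 0 20;-0.172 -0.005 0.119 0 -0.005 0 20;-0.172 -0.005 0.119 0 -0.005 0 20;-0.172 -0.005 0.119 0 -0.005 0 20;-0.172 -0.005 0.119 0 -0.005 0 20")

```text
t: 9.8
eef_pos: [598.2, 64.6, 167.9]
orientation: [-3.141, 0.002, -2.967]
ft_force: [-0.7, -0.2, -3.4]
opening: 31.4
gripper_force: 30.0
```

```bash
python3 - <<'E'
from h import *
from workcell import ctrl
P=np.array([739.5,90.5,105])
s=ctrl.get_state();print(s["eef_pos"],s["orientation"],s["t"]);inc(aim(P,.175,60),.175-np.pi)
d=ctrl.read_camera("side"); np.savez("side4.npz",**d); cv2.imwrite("pics/s4.png",cv2.resize(cv2.convertScaleAbs(d["pixels"][140:240,225:345],alpha=1.4),(720,600),interpolation=3))
E
```

```text
[598.2428  64.6418 167.9407] [-3.1407  0.0024 -2.9667] 9.8
t=9.8 inc [0.0027 0.0029 0.0052] [-0.0008  0.0023 -0.0001] F [-0.7 -0.2 -3.4]
```

View pics/s4.png

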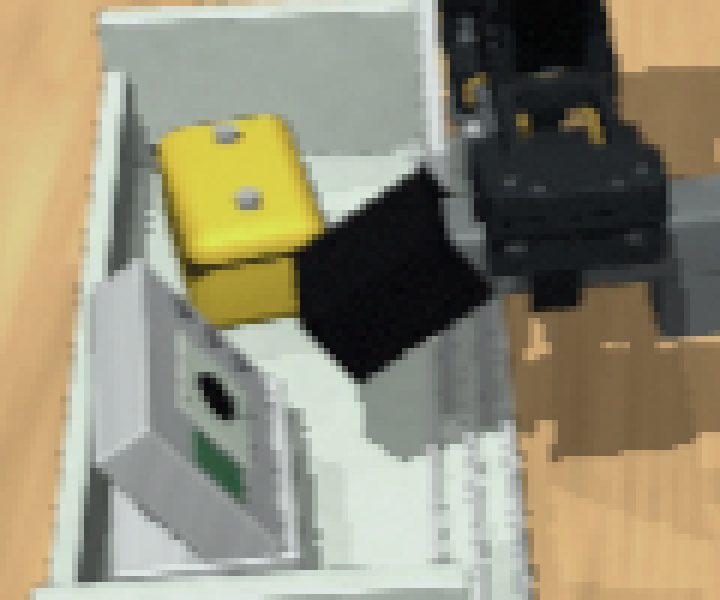

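```bash
python3 - <<'E'
from h import *
tcp=np.array([598.2,64.6,167.9]); psi=.175; Rz=Ro.from_euler("z",psi)
n=tcp-Rz.apply([-21,0,44])+Rz.apply([73.9,0,16.5]); ax=Rz.apply([np.cos(.6),0,-np.sin(.6)])
print(n, proj("side",n),proj("side",n+60*ax), n+60*ax)
E
```

```text
[691.6505  81.1229 140.4   ] [277.5737 193.4797] [259.1445 205.7779] [740.4143  89.7447 106.5215]
```

Call:
step_arm(increments="0.002 0.002 0.004 0 0.002 0 20;0.002 0.002 0.004 0 0.002 0 20;0.002 0.002 0.004 0 0.002 0 20;0.002 0.002 0.004 0 0.002 0 20;0.002 0.002 0.004 0 0.002 0 20;0.002 0.002 0.004 0 0.002 0 20;0.002 0.002 0.004 0 0.002 0 20;0.002 0.002 0.004 0 0.002 0 20;0.002 0.002 0.004 0 0.002 0 20;0.002 0.002 0.004 0 0.002 0 20;0.002 0.002 0.004 0 0.002 0 20;0.002 0.002 0.004 0 0.002 0 20")

```text
t: 11.05
eef_pos: [597.6, 65.2, 166.4]
orientation: [-3.141, -0.0, -2.967]
ft_force: [0.2, -0.8, -3.8]
opening: 31.9
gripper_force: 30.0
```

Call:
step_arm(increments="0 0 0 0 0 0 20;0 0 0 0 0 0 20;0 0 0 0 0 0 20;0 0 0 0 0 0 20;0 0 0 0 0 0 20;0 0 0 0 0 0 20;0 0 0 0 0 0 20;0 0 0 0 0 0 20;0 0 0 0 0 0 20;0 0 0 0 0 0 20;0 0 0 0 0 0 20;0 0 0 0 0 0 20")

```text
t: 12.25
eef_pos: [597.6, 65.2, 166.4]
orientation: [-3.141, -0.0, -2.967]
ft_force: [-1.1, 0.1, -3.2]
opening: 31.7
gripper_force: 30.0
```

Call:
step_arm(increments="0 0 0 0 0 0 20;0 0 0 0 0 0 20;0 0 0 0 0 0 20;0 0 0 0 0 0 20;0 0 0 0 0 0 20;0 0 0 0 0 0 20;0 0 0 0 0 0 20;0 0 0 0 0 0 20;0 0 0 0 0 0 20;0 0 0 0 0 0 20")

```text
t: 13.25
eef_pos: [597.6, 65.2, 166.3]
orientation: [-3.141, -0.0, -2.967]
ft_force: [-0.1, -0.4, -2.2]
opening: 31.7
gripper_force: 30.0
```

```bash
python3 - <<'E'
from h import *
from workcell import ctrl
P=np.array([739.5,90.5,105]);s=ctrl.get_state();print(s["eef_pos"],s["orientation"],s["t"])
a=aim(P,.175,125);inc(a,.175-np.pi); inc((408.5,211.2,120),2.714,(a,[np.pi,0,.175+np.pi]))
E
```

```text
[597.5714  65.1779 166.348 ] [-3.1409 -0.0002 -2.9667] 13.25
t=13.2 inc [ 0.1797  0.0007 -0.1224] [-0.0007 -0.0002 -0.0001] F [-0.1 -0.4 -2.2]
t=13.2 inc [0.3562 0.5883 0.2769] [ 0.     -0.      0.5754] F [-0.1 -0.4 -2.2]
```

Call:
step_arm(increments="0.05 0 -0.034 0 0 0 20;0.12 0 -0.08 0 0 0 20;0.18 0 -0.122 0 0 0 20;0.18 0 -0.122 0 0 0 20;0.18 0 -0.122 0 0 0 20")

```text
t: 13.75
eef_pos: [545.0, 55.8, 203.3]
orientation: [-3.141, 0.001, -2.967]
ft_force: [0.6, -0.5, -1.9]
opening: 31.5
gripper_force: 30.0
```

Call:
step_arm(increments="0.06 0.1 0 0 0 0.08 20;0.12 0.2 0 0 0 0.16 20;0.18 0.3 0 0 0 0.26 20;0.24 0.4 0.04 0 0 0.36 20;0.3 0.48 0.1 0 0 0.45 20;0.34 0.56 0.18 0 0 0.54 20;0.356 0.588 0.24 0 0 0.575 20;0.356 0.588 0.277 0 0 0.575 20;0.356 0.588 0.277 0 0 0.575 20;0.356 0.588 0.277 0 0 0.575 20;0.356 0.588 0.277 0 0 0.575 20")

```text
t: 14.85
eef_pos: [410.0, 210.5, 120.7]
orientation: [3.141, 0.002, 2.714]
ft_force: [0.5, 0.2, -2.0]
opening: 32.0
gripper_force: 30.0
```

```bash
python3 - <<'E'
from h import *
from workcell import ctrl
s=ctrl.get_state();print(s["eef_pos"],s["orientation"],s["t"])
inc((408.2,211.2,50),2.714)
E
```

```text
[410.027  210.5254 120.6974] [3.1412 0.0019 2.7138] 14.85
t=14.8 inc [ 0.0069 -0.0006  0.2356] [ 0.0004  0.0018 -0.0002] F [ 0.5  0.2 -2. ]
```

Call:
step_arm(increments="0.006 0 0.06 0 0.002 0 20;0.006 0 0.12 0 0.002 0 20;0.006 0 0.18 0 0.002 0 20;0.006 0 0.21 0 0.002 0 20;0.006 0 0.225 0 0.002 0 20;0.006 0 0.232 0 0.002 0 20;0.006 0 0.236 0 0.002 0 20;0.006 0 0.236 0 0.002 0 20;0.006 0 0.236 0 0.002 0 20")

```text
t: 15.75
eef_pos: [407.3, 211.7, 49.5]
orientation: [-3.141, -0.001, 2.715]
ft_force: [0.9, -0.1, -2.6]
opening: 32.2
gripper_force: 30.0
```

Call:
step_arm(increments="0 0 0.002 0 0 0 20;0 0 0.004 0 0 0 20;0 0 0.005 0 0 0 20;0 0 0.005 0 0 0 20;0 0 0.005 0 0 0 20")

```text
t: 16.25
eef_pos: [407.0, 211.6, 47.6]
orientation: [-3.141, -0.002, 2.714]
ft_force: [-0.2, -0.4, 0.6]
opening: 31.6
gripper_force: 30.0
```

Call:
step_arm(increments="0 0 0 0 0 0 45;0 0 0 0 0 0 60;0 0 0 0 0 0 80;0 0 0 0 0 0 100;0 0 0 0 0 0 100;0 0 0 0 0 0 100;0 0 0 0 0 0 100")

```text
t: 16.95
eef_pos: [406.9, 211.5, 47.4]
orientation: [-3.141, -0.002, 2.714]
ft_force: [-0.1, -0.3, 0.3]
opening: 85.8
gripper_force: 0.0
```

Call:
step_arm(increments="0 0 -0.1 0 0 0 100;0 0 -0.25 0 0 0 100;0 0 -0.4 0 0 0 100;0 0 -0.55 0 0 0 100;0 0 -0.7 0 0 0 100;0 0 -0.7 0 0 0 100")

```text
t: 17.55
eef_pos: [410.7, 212.4, 264.2]
orientation: [3.135, 0.008, 2.715]
ft_force: [0.8, 0.4, -0.3]
opening: 88.0
gripper_force: 0.0
```

```bash
python3 - <<'E'
from h import *
from workcell import ctrl
s=ctrl.get_state();print(s["eef_pos"],s["orientation"],s["t"],s["opening"])
# shelf y=-15-45 side of tab, x=-87
c=np.array([720.8,-7.75]);ex=np.array([.9937,.1125]);ey=np.array([-.1125,.9937])
p=c-87*ex-62*ey;print(p)
inc((*p,250),1.683)
inc((*p,197),1.683,([*p,250],[np.pi,0,1.683]))
d=ctrl.read_camera("side"); np.savez("side5.npz",**d); cv2.imwrite("pics/s5.png",cv2.resize(d["pixels"][110:310,220:470],(750,600),interpolation=3))
E
```

```text
[410.6661 212.3987 264.2417] [3.1349 0.0079 2.7146] 17.55 88.00283476994198
[641.3231 -79.1469]
t=17.6 inc [-1.1019 -0.5666  0.0524] [0.0098 0.0036 0.9852] F [ 0.8  0.4 -0.3]
t=17.6 inc [ 0.     -0.      0.1767] [0. 0. 0.] F [ 0.8  0.4 -0.3]
```

View pics/s5.png

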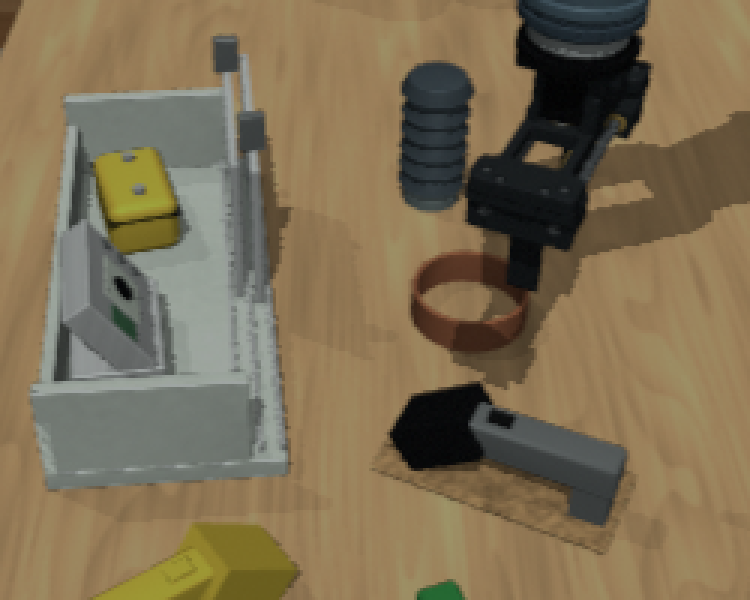

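Call:
step_arm(increments="-0.55 -0.28 0.02 0.01 0.004 0.5 0;-0.55 -0.28 0.02 0.01 0.004 0.5 0;-0.55 -0.28 0.02 0.01 0.004 0.5 0;-0.55 -0.28 0.02 0.01 0.004 0.5 0;-0.99 -0.51 0.04 0.01 0.004 0.985 0;-0.99 -0.51 0.04 0.01 0.004 0.985 0;-0.99 -0.51 0.04 0.01 0.004 0.985 0;-0.99 -0.51 0.04 0.01 0.004 0.985 0;-0.99 -0.51 0.04 0.01 0.004 0.985 0;-0.99 -0.51 0.04 0.01 0.004 0.985 0")

```text
t: 18.6
eef_pos: [613.2, -50.2, 243.1]
orientation: [-3.126, -0.0, 1.685]
ft_force: [0.2, 0.5, 0.5]
opening: 10.3
gripper_force: 0.0
```

```bash
python3 - <<'E'
from h import *
inc((641.3,-79.1,250),1.683)
print(plane("side",303.7,153.3,190))
E
```

```text
t=18.6 inc [-0.1063  0.0819 -0.0242] [-0.0149 -0.0003  0.0018] F [0.2 0.5 0.5]
[630.2537 -29.9046 190.    ]
```

Call:
step_arm(increments="-0.106 0.082 -0.024 -0.015 0 0.002 0;-0.106 0.082 -0.024 -0.015 0 0.002 0;-0.106 0.082 -0.024 -0.015 0 0.002 0;-0.106 0.082 0.06 -0.015 0 0.002 0;-0.106 0.082 0.153 -0.015 0 0.002 0;-0.106 0.082 0.153 -0.015 0 0.002 0;-0.106 0.082 0.153 -0.015 0 0.002 0")

```text
t: 19.3
eef_pos: [640.9, -78.5, 198.8]
orientation: [3.14, 0.0, 1.682]
ft_force: [-0.6, -0.3, 1.1]
opening: 0.4
gripper_force: 0.0
```

Call:
step_arm(increments="0.06 0 0 0 0 0 0;0.12 0 0 0 0 0 0;0.18 0 0 0 0 0 0;0.24 0 0 0 0 0 0;0.3 0 0 0 0 0 0;0.36 0 0 0 0 0 0;0.42 0 0 0 0 0 0;0.48 0 0 0 0 0 0;0.54 0 0 0 0 0 0;0.6 0 0 0 0 0 0;0.64 0 0 0 0 0 0;0.66 0 0 0 0 0 0")

```text
t: 20.5
eef_pos: [619.4, 118.7, 198.3]
orientation: [3.139, 0.001, 1.682]
ft_force: [0.6, -2.1, 0.7]
opening: 0.3
gripper_force: 0.9
```

Call:
step_arm(increments="0.015 0 0 0 0 0 0;0.03 0 0 0 0 0 0;0.045 0 0 0 0 0 0;0.055 0 0 0 0 0 0;0.065 0 0 0 0 0 0;0.07 0 0 0 0 0 0;0.07 0 0 0 0 0 0")

```text
t: 21.2
eef_pos: [617.6, 135.7, 198.4]
orientation: [3.14, 0.005, 1.68]
ft_force: [-0.4, -10.5, 1.1]
opening: 0.6
gripper_force: 4.6
```

Call:
step_arm(increments="0.02 0 0 0 0 0 0;0.025 0 0 0 0 0 0;0.025 0 0 0 0 0 0")

```text
t: 21.5
eef_pos: [617.5, 136.2, 198.5]
orientation: [3.141, 0.016, 1.678]
ft_force: [-0.7, -34.6, 2.0]
opening: 0.5
gripper_force: 16.8
```

Call:
step_arm(increments="-0.04 0 0 0 0 0 0;-0.08 0 0 0 0 0 0;-0.08 0 -0.2 0 0 0 0;-0.08 0 -0.35 0 0 0 0;-0.3 0 -0.35 0 0 0 0;-0.6 0 -0.35 0 0 0 0;-0.9 0 -0.35 0 0 0 0;-0.9 0 -0.35 0 0 0 0;-0.9 0 -0.35 0 0 0 0;-0.9 0 -0.35 0 0 0 0")

```text
t: 22.5
eef_pos: [646.1, -128.6, 303.3]
orientation: [3.139, 0.002, 1.675]
ft_force: [-0.8, 0.1, 0.1]
opening: 0.4
gripper_force: 0.0
```

```bash
python3 - <<'E'
from h import *
from workcell import ctrl
s=ctrl.get_state();print(s["eef_pos"],s["t"],s["joint_velocities"])
d=ctrl.read_camera("side"); cv2.imwrite("pics/s6.png",cv2.resize(d["pixels"][80:320,180:480],(750,600),interpolation=3))
E
```

```text
[ 646.0834 -128.5536  303.3409] 22.5 [ 0.0793 -0.023   0.0351  0.0417  0.0168  0.0559]
```

View pics/s6.png

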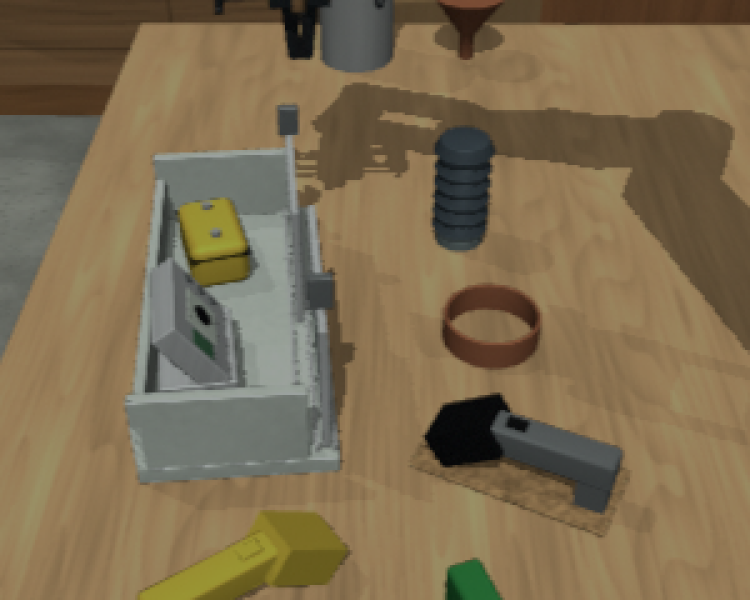

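```bash
python3 - <<'E'
from h import *
from workcell import ctrl
print(proj("side",np.array([615.3,151.4,187.])))
print(ctrl.close_job())
E
```

```text
[305.8598 196.4803]
the job is handed in; nothing more can be done
None
```

The job is handed in at about 22.5 s of the 72 s limit. I pushed the left door open to its stop and held the reader on the logger's port for over 2 s at about 6 cm. I then set it back upright on its mat and pushed the door shut to its stop. The aim agreed with the side camera to about 2 mm, and no other object looked moved in the last picture.

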